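# Snap the matching lid onto the steel food tub

### The arm

A 6-joint arm with a two-finger parallel gripper is mounted at the origin on a cart in front of the work surface, level with it; the furniture and walls round the work are solid. World frame = base frame: x ahead of the robot, y to its left, z up, the work surface at z = 0. Lengths are in mm, angles in degrees, forces in N, time in s.
With the tool pointing down it reaches from about 300 to 850 mm from the base axis. Payload 4.2 kg.
Tool frame: the origin (TCP) lies midway between the tips of the shut fingers; the grasp point (between the pads) lies 19 mm behind it (env.hold_point_z is the z of the grasp point in the tool frame, in mm); z points along the fingers, y is the direction in which the jaws open and shut (so a half turn about z gives the same grasp; the last joint's range is limited). The gripper opens to 91 mm and grips with 3 to 60 N. Pads are 32 mm wide; open, the fingers measure 118 mm over their backs; the gripper's body (76 mm by 178 mm) begins 60 mm behind the grasp point.
Start: joints at [71.792, 18.312, 89.639, -0, 72.044, -1.146], TCP at [168.717, 549.707, 213.976] pointing down, gripper open.
Joint ranges: [-177.97, 177.97], [-48.28, 115.42], [12.27, 149.76], [-77.06, 257.06], [2.81, 150.46], [-146.56, 146.56]. Speed limits (degrees/s): [147.25, 147.25, 180, 180, 180, 180].

### API

Orientations are given as [roll, pitch, yaw] about the fixed x, y, z axes, in that order (R = Rz(yaw) Ry(pitch) Rx(roll)).
In Python, from workcell import env, grab_frame, camera_params, spotter gives the robot as it stands. The module is installed in compiled form; this text tells all that it offers.
- The arm moves only by the shell command python3 -m jog 'ROWS' [FORCE]. ROWS is text: rows parted by semicolons, each of 7 numbers parted by spaces: the turn, a rotation vector about the world's x, y, z in units of 5 degrees (1.0 is 5 degrees), then the shift along the world's x, y, z in units of 25 mm (1.0 is 25 mm), then the opening, from 0 (shut) to 1 (fully open). A call has 1 to 5 rows; each row is the pose to reach, as a shift and turn from the pose commanded when the call began; what a row does not reach only later rows make up. A row lasts 1/8 s, in which the tool goes at most 62.5 mm and 10.7 degrees, less where a joint would pass 70% of its speed; a pose out of reach is approached as far as the arm can. A call with a gripper value outside its range is refused whole. The fingers move at their own pace and stop on an object; FORCE is the grip in N (left out, the last holds). Time passes only in rows, so rows that repeat a pose let the fingers close. It gives the time, the measured TCP pose, the force and the opening at its end, in the units of the state.
- env.state(): the state, without advancing time (a new reading comes with each control period).
- grab_frame(name): name is "scene" or "top" or "wrist"; returns the picture (400x640x3 uint8, red, green, blue); there is no depth.
- camera_params(name): a dict with "K" (3x3 intrinsics, pixels), "rvec" (rotation vector, rad) and "tvec" (3), from world to camera coordinates, as OpenCV has them. Camera axes: x right, y down, z forward; pixel columns grow to the right and rows downward; lengths in mm; the calibration is good to about 2 mm. A picture is of the moment at which its call begins: read the wrist's pose just before it. camera_params takes no time and is no camera call; for the wrist camera it gives the pose at the moment of the call.
- env.job_done(): hands the job in, once; it reports no verdict.
Trained networks look in the newest picture that a camera, given by its name, has taken for a name from the list of things; names that differ only in an ending like _2 or _b are one class to them, and where a whole thing is asked for, a point or a joint stands for the part that bears it (a point fixed in the world has none). Each returns a list of dicts, best first, with "conf" (0 to 1); they miss things now and then, are a little off and sometimes report something else, mostly with a low value. They report only what shows in the picture. A call takes as long as a camera call. They do not tell look-alikes from the thing itself.
- spotter.look_for(query, camera): "box" ([left, top, width, height] in pixels, round what is visible of it).
- spotter.trace(query, camera): "region" (400x640 bool, what is visible of it) and "box" ([left, top, width, height] in pixels, round what is visible of it).
The state is a dict: "time_s": time; "qpos": joint angles; "qvel": joint speeds; "effort": joint torques, N m; "ee_pos": TCP position; "ee_rot": TCP orientation; "force": force on the tool from outside, world axes, zero at the start; "torque": the same for the moment, N m; "gripper_width": finger opening in mm.
Only numpy, scipy, OpenCV 4.12 (cv2) and the standard library are available. Lean on these libraries where they do the work, as an engineer would, in place of code of your own. Each camera call takes 0.05 s, during which the arm holds its last target. There are 200 camera calls.

### The job

Close the oblong steel food tub for storage: put its oblong lid on it and press the lid down until it snaps in under the clips at both ends and lies flat on the rim. Leave the round lid, which belongs to another tub, where it lies, and keep the tub standing upright on the worktop.

Things in the scene. Friction and masses are not known exactly. Their poses are not given: they have to be found in the camera images.
- tub_rim (a point): open steel tub, loose, 0.4 kg, 150 x 110 x 60 mm high, walls 4 mm. Point: centre of its mouth at rim height; x along the 150 mm, y along the 110 mm, z up. Mid-way on each short end a grey sprung clip, 40 mm wide, rises 22 mm over the rim, flaring out to 86 mm from the middle as lead-in. The lid pushes the clips outward (about 10 N straight down in all); they spring back over it as it meets the rim
- lid_grip (a point): the tub's lid, grey plastic, loose, 90 g, upright: plug 24 mm deep tapering to 110 x 70 mm (centres itself in the mouth), plate 150 x 110 x 5 mm, on top a bar 64 long (x), 18 wide (y), 26 mm high. Point: centre of the bar, 13 mm above the plate, 42 mm above the lid's underside; x along the 150 mm, z up. Fully home it is 18 mm above the rim; merely laid on, about 13 mm higher. Fits either way round
- round_lid_grip (a point): lid of another tub, not to be used: same grey plastic, loose, round plate 116 mm across, 55 mm high in all with the same bar. Point: centre of its bar, 42 mm above its underside, x along the bar
Mind the look-alikes: they are no part of the job. There is more than one size of the part that bears tub_rim; the job needs the larger.

How it is judged:
By the outcome, as a careful person would: the job done as asked, in the order asked, and still so for the second after the job is handed in, with the robot touching nothing.
It also fails if it takes over 38 s, if anything falls off the work surface, if the arm or the gripper's body presses on something with over 40 N, if the wrist force passes 120 N, or if a joint passes its speed limit or range.

## Working session

There is one attempt and no reset: what is moved stays moved. The work goes in short steps, Python scripts to look and compute and a shell command to move; the robot and the scene stay as the last step left them, time stands still between calls to the robot, and variables do not carry over. Pictures are saved under pics/ and viewed, about 8 in all and at most 12, crops included, and the job is handed in when it is done.

```bash
mkdir -p pics; cat > h.py <<'E'
from workcell import env, grab_frame, camera_params, spotter
import numpy as np, cv2
def P(c):
    p=camera_params(c); R=cv2.Rodrigues(np.array(p["rvec"],float))[0]; return np.array(p["K"],float),R,np.array(p["tvec"],float).ravel()
def proj(c,X):
    K,R,t=P(c); q=(R@np.atleast_2d(X).T).T+t; q=q@K.T; return q[:,:2]/q[:,2:]
def ray(c,uv):
    K,R,t=P(c); d=R.T@np.linalg.solve(K,[uv[0],uv[1],1]); return -R.T@t,d
def atz(c,uv,z):
    o,d=ray(c,uv); return o+d*(z-o[2])/d[2]
def tri(obs):
    A=np.zeros((3,3));b=np.zeros(3)
    for o,d in obs:
        d=d/np.linalg.norm(d);M=np.eye(3)-np.outer(d,d);A+=M;b+=M@o
    return np.linalg.solve(A,b)
E
python3 - <<'E'
from h import *
for c in("scene","top"):
    im=grab_frame(c); cv2.imwrite(f"pics/{c}1.png",im[:,:,::-1])
    K,R,t=P(c); print(c,K[0,0],(-R.T@t).round(),R[2].round(2))
    for q in("tub_rim","lid_grip","round_lid_grip"):
        for r in spotter.look_for(q,c): print(q,r["box"],round(r["conf"],2))
s=env.state();print(s["time_s"],s["ee_rot"],env.hold_point_z,s["force"])
E
```

```text
scene 499.01945838380755 [  54.  551. 1118.] [ 0.4  -0.41 -0.81]
tub_rim [164.5, 217.5, 46.7, 53.8] 0.81
tub_rim [290.2, 180.7, 71.8, 66.7] 0.68
lid_grip [376.9, 137.1, 56.4, 52.4] 0.92
round_lid_grip [234.9, 249.3, 48.0, 42.7] 0.85
top 437.4658434792638 [5.400e+02 1.000e+00 1.062e+03] [ 0.05  0.01 -1.  ]
tub_rim [158.1, 120.9, 58.7, 50.0] 0.89
tub_rim [287.4, 180.4, 53.2, 80.4] 0.87
lid_grip [406.0, 199.9, 57.3, 79.3] 0.6
round_lid_grip [189.6, 198.5, 49.8, 47.3] 0.63
0.4 [-1.79990812e+02 -1.90870610e-03  1.62936799e+02] -18.8 [-0.51770843  0.51445603 -0.16785933]
```

View pics/scene1.png

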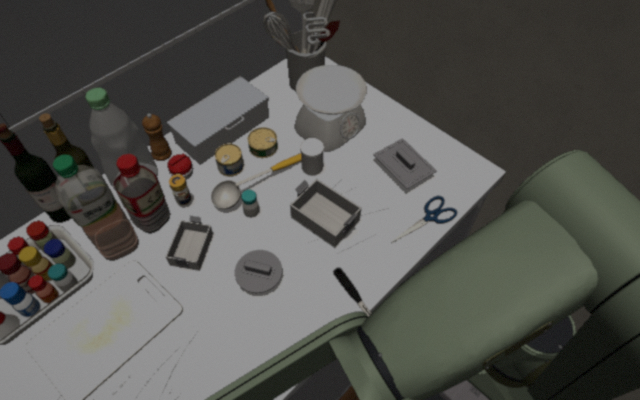

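View pics/top1.png

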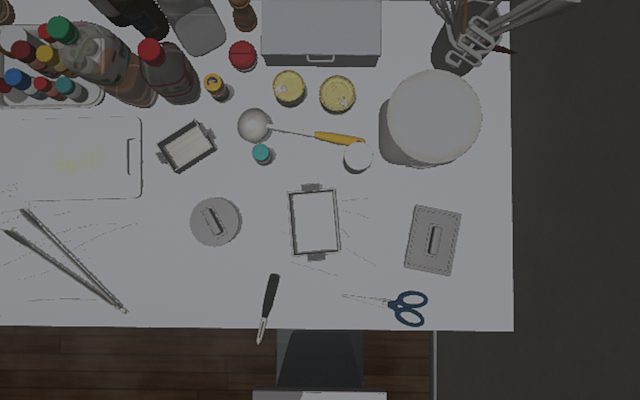

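The tall tub is at about (315,222) in top and (325,212) in scene. The oblong lid is at (433,240) in top and (405,163) in scene. The round lid and the small tub are at (215,221) and (187,147) in top. Next I'll zoom in for precise corners.

```bash
python3 - <<'E'
from h import *
ims={c:cv2.imread(f"pics/{c}1.png") for c in("top","scene")}
def crop(c,x,y,w=80,h=96,s=5):
    return None
def cr(c,x,y,w,h):
    return cv2.convertScaleAbs(cv2.resize(ims[c][y:y+h,x:x+w],(400,300),interpolation=cv2.INTER_CUBIC),alpha=1.5)
# scale 4 : 100x75 ; 
a=np.hstack([cr("top",265,184,100,75),cr("top",383,202,100,75)])
b=np.hstack([cr("scene",275,172,100,75),cr("scene",355,126,100,75)])
cv2.imwrite("pics/crop1.png",np.vstack([a,b]))
for c in("top","scene"):
    grab_frame(c)
    for q in("tub_rim","lid_grip"):
        for r in spotter.trace(q,c):
            if r["conf"]<.4: continue
            cn=max(cv2.findContours(r["region"].astype(np.uint8),0,1)[0],key=cv2.contourArea)
            print(c,q,r["conf"],r["box"],cv2.minAreaRect(cn),cv2.boxPoints(cv2.minAreaRect(cn)).round(1).tolist())
E
```

```text
top tub_rim 0.88 [158.1, 119.1, 59.2, 55.9] ((184.24676513671875, 147.03646850585938), (40.0502815246582, 54.69925308227539), 58.172550201416016) [[150.39999389648438, 144.39999389648438], [196.89999389648438, 115.5999984741211], [218.0, 149.60000610351562], [171.60000610351562, 178.5]]
top tub_rim 0.65 [289.4, 181.7, 53.9, 79.3] ((313.6931457519531, 221.3172607421875), (77.81361389160156, 48.49856185913086), 85.2363510131836) [[286.29998779296875, 184.60000610351562], [334.6000061035156, 180.5], [341.1000061035156, 258.1000061035156], [292.79998779296875, 262.1000061035156]]
top lid_grip 0.69 [406.1, 206.5, 56.6, 70.1] ((433.29632568359375, 240.10659790039062), (47.542449951171875, 62.91115188598633), 11.040940284729004) [[403.8999938964844, 266.3999938964844], [416.0, 204.6999969482422], [462.70001220703125, 213.8000030517578], [450.6000061035156, 275.5]]
scene tub_rim 0.64 [289.4, 181.7, 69.5, 66.3] ((322.9619140625, 210.65585327148438), (69.55331420898438, 47.54561996459961), 34.2868766784668) [[280.79998779296875, 210.6999969482422], [307.6000061035156, 171.39999389648438], [365.1000061035156, 210.60000610351562], [338.29998779296875, 249.89999389648438]]
scene tub_rim 0.58 [165.1, 216.6, 46.1, 56.4] ((190.20547485351562, 242.95205688476562), (36.86796188354492, 54.77526092529297), 20.556045532226562) [[163.3000030517578, 262.1000061035156], [182.60000610351562, 210.8000030517578], [217.10000610351562, 223.8000030517578], [197.8000030517578, 275.1000061035156]]
scene lid_grip 0.66 [374.1, 138.8, 62.9, 50.9] ((403.944091796875, 163.1022491455078), (56.3537712097168, 33.57486343383789), 42.70939636230469) [[371.8999938964844, 156.3000030517578], [394.6000061035156, 131.6999969482422], [436.0, 169.89999389648438], [413.29998779296875, 194.5]]
```

View pics/crop1.png

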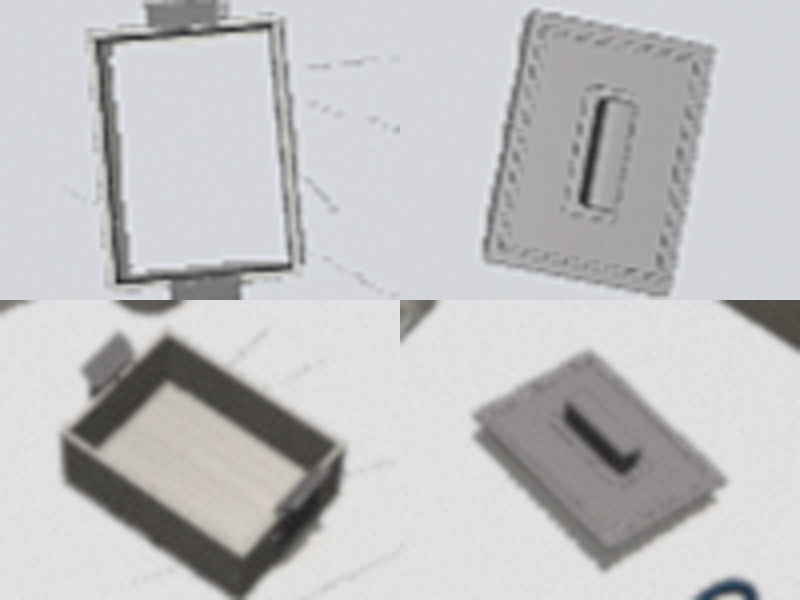

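```bash
cat > fit.py <<'E'
from h import *
from scipy.optimize import least_squares
def fit(obs,hx,hy,dz,x0):
    # corner order: (+,+),(+,-),(-,-),(-,+)
    C=np.array([[hx,hy,dz],[hx,-hy,dz],[-hx,-hy,dz],[-hx,hy,dz]],float)
    def X(p):
        c,s=np.cos(p[3]),np.sin(p[3]);return C@np.array([[c,s,0],[-s,c,0],[0,0,1]])+p[:3]
    f=lambda p:np.concatenate([(proj(c,X(p))-o).ravel() for c,o in obs])
    r=least_squares(f,x0); return r.x,r.fun.reshape(-1,2)
E
python3 - <<'E'
from fit import *
T=lambda a:np.array(a)/4
tubT=T([(90,34),(281,18),(304,265),(113,285)])+[265,184]
tubS=T([(62,135),(168,32),(345,145),(240,248)])+[275,172]
lidT=T([(130,10),(316,48),(265,295),(85,262)])+[383,202]
lidS=T([(75,112),(190,50),(327,182),(204,252)])+[355,126]
for n,t,s,h in(("tub",tubT,tubS,60),("lid",lidT,lidS,29)):
    g=atz("top",t.mean(0),h)
    print(n,"per-view",g.round(),atz("scene",s.mean(0),h).round())
    # scene order cyc ambiguity: try all and pick best
    best=min(((fit([("top",t),("scene",np.roll(s,k,0))],75,55,0,[*g,0])) for k in range(4)),key=lambda r:(r[1]**2).sum())
    print(best[0][:3].round(1),np.degrees(best[0][3]),best[1].round(1).tolist())
E
```

```text
tub per-view [551.  15.  60.] [546.  20.  60.]
[551.7  14.7  49.4] 5.7731571149561205 [[0.4, -1.2], [-0.2, -1.5], [0.1, 1.3], [0.3, 0.7], [-0.5, -0.4], [-0.4, -0.8], [0.4, -0.3], [0.7, 2.4]]
lid per-view [ 510. -264.   29.] [ 506. -259.   29.]
[ 510.  -265.3   21.8] -11.286348010824003 [[0.4, -0.1], [-0.5, -0.1], [0.2, 0.5], [-0.6, -0.9], [-0.6, 0.3], [0.2, -0.2], [0.3, -0.1], [0.9, 0.1]]
```

```bash
python3 -m jog '0 0 0 2.5 -2.5 1 1;0 0 0 5 -5 2 1;0 0 0 7 -7.5 3 1;0 0 0 9 -10 3 1;0 0 0 11 -12.5 3 1'; python3 -m jog '0 0 0 1 -2.5 0 1;0 0 0 2 -5 0 1;0 0 0 2.5 -7 0 1;0 0 0 2.5 -7 0 1'
python3 - <<'E'
from h import *
s=env.state();print(s["time_s"],s["ee_pos"],s["ee_rot"])
im=grab_frame("wrist");cv2.imwrite("pics/w1.png",im[:,:,::-1])
K,R,t=P("wrist");print((-R.T@t).round(),R.round(2),K[0,0])
print(proj("wrist",[[551,15,60],[510,-264,29]]))
E
```

```text
time_s: 1.32
ee_pos: [373.7, 322.7, 280.9]
ee_rot: [179.9, 0.1, 163.0]
force: [0.9, 0.6, 0.1]
gripper_width: 91.2
time_s: 1.82
ee_pos: [435.8, 145.6, 280.2]
ee_rot: [-180.0, 0.0, 162.5]
force: [-1.2, 0.3, 0.4]
gripper_width: 91.3
1.825 [435.75702432 145.61853574 280.24150713] [-1.79973156e+02  4.53647115e-02  1.62549789e+02]
[366. 168. 450.] [[ 0.3   0.95 -0.  ]
 [ 0.92 -0.29  0.26]
 [ 0.24 -0.08 -0.97]] 347.69324770492375
[[247.2160108  289.92975439]
 [ 49.8733482  307.11552777]]
```

```bash
python3 -m jog '0 0 0 0.5 -2.5 0 1;0 0 1 0.5 -5 0 1;0 0 1 0.5 -7.5 0 1;0 0 1 0.5 -9 0 1;0 0 1 0.5 -9 0 1'
python3 - <<'E'
from h import *
import pickle
s=env.state();print(s["time_s"],s["ee_pos"],s["ee_rot"])
a=cv2.imread("pics/w1.png")
im=grab_frame("wrist")[:,:,::-1];cv2.imwrite("pics/w2.png",im)
pickle.dump(camera_params("wrist"),open("w2.pkl","wb"))
uv=proj("wrist",[[551,15,60],[510,-264,29]]);print(uv)
cv2.imwrite("pics/w12.png",cv2.convertScaleAbs(np.vstack([a[150:400],im[150:400]]),alpha=1.4))
E
```

```text
time_s: 2.5
ee_pos: [447.8, -76.4, 280.0]
ee_rot: [180.0, 0.0, 167.8]
force: [-0.4, 0.7, -0.6]
gripper_width: 91.3
2.5 [447.7750051  -76.42414286 279.99564516] [1.79979462e+02 4.54467661e-03 1.67824036e+02]
[[412.56939407 239.29738678]
 [188.7131488  243.66977193]]
```

View pics/w12.png

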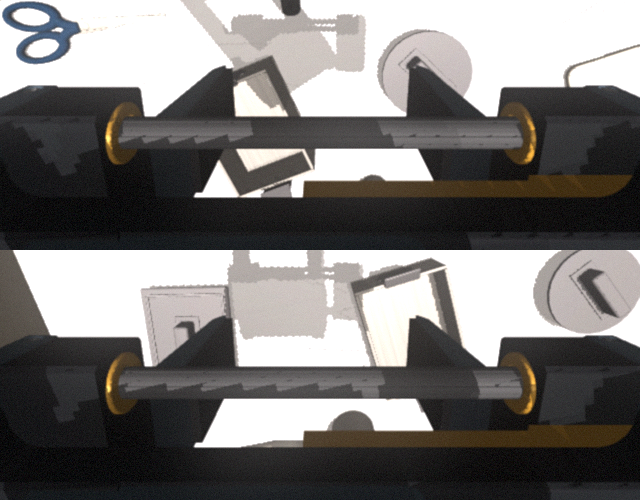

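```bash
cat > snap.py <<'E'
import sys,pickle
from h import *
n=sys.argv[1]
s=env.state();cp=camera_params("wrist");im=grab_frame("wrist")[:,:,::-1]
cv2.imwrite(f"pics/{n}.png",im);pickle.dump(cp,open(n+".pkl","wb"))
print(s["time_s"],s["ee_pos"].round(1) if hasattr(s["ee_pos"],"round") else s["ee_pos"],s["ee_rot"],s["qvel"])
print(proj("wrist",[[551,15,60],[510,-264,29]]).round())
E
python3 -m jog '0 0 0 2 1 0 1;0 0 0 4 2 0 1;0 0 0 6.5 2 0 1;0 0 0 6.5 2 0 1;0 0 0 6.5 2 0 1'; python3 snap.py w3
python3 -m jog '0 0 0 0 -2.5 0 1;0 0 0 0 -5 0 1;0 0 0 0 -7 0 1;0 0 0 0 -7 0 1;0 0 0 0 -7 0 1'; python3 snap.py w4
python3 -c "
import cv2,numpy as np
cv2.imwrite('pics/w34.png',cv2.convertScaleAbs(np.vstack([cv2.imread('pics/w%d.png'%i)[:240] for i in(3,4)]),alpha=1.3))"
```

```text
time_s: 3.18
ee_pos: [609.5, -23.7, 279.4]
ee_rot: [180.0, -0.1, 168.1]
force: [-0.2, 0.1, 0.1]
gripper_width: 91.2
3.175 [609.5 -23.7 279.4] [ 1.79983694e+02 -1.12767511e-01  1.68088261e+02] [-1.01379932 -2.10262718  0.87005473 -0.2169234  -0.09087324 -0.23150236]
[[345. 113.]
 [107. 128.]]
time_s: 3.85
ee_pos: [609.2, -200.0, 280.9]
ee_rot: [180.0, 0.0, 167.9]
force: [-0.4, -0.1, 0.6]
gripper_width: 91.1
3.85 [ 609.2 -200.   280.9] [1.79952281e+02 4.04566925e-02 1.67925329e+02] [ 1.28192329  0.1068916  -0.06055801 -0.05114788 -0.053568   -0.16078394]
[[507.  77.]
 [249.  96.]]
```

View pics/w34.png

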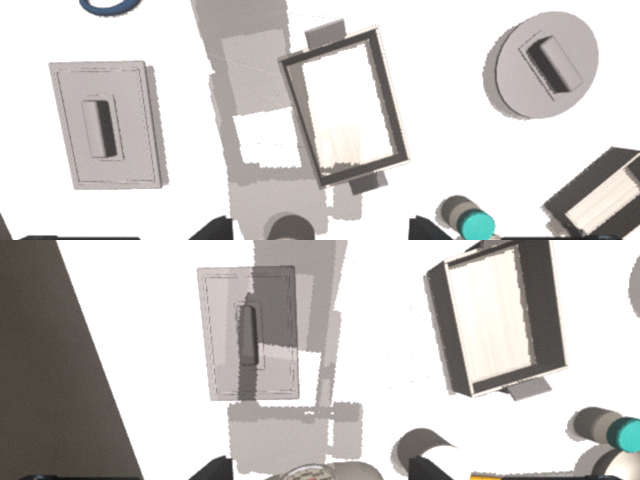

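Both views show the lid at (110,125) and (249,333−240). The rim corners need a zoom.

```bash
python3 - <<'E'
import cv2,numpy as np
w3,w4=[cv2.imread(f'pics/w{i}.png') for i in(3,4)]
def c(im,x,y,w=150):
    h=int(w*.75);return cv2.convertScaleAbs(cv2.resize(im[y:y+h,x:x+w],(400,300),interpolation=cv2.INTER_CUBIC),alpha=1.4)
# scale 400/W
cv2.imwrite('pics/z.png',np.vstack([np.hstack([c(w3,250,10,240),c(w3,20,45,200)]),np.hstack([c(w4,400,0,240),c(w4,160,15,200)])]))
E
```

```text
(no output)
```

View pics/z.png

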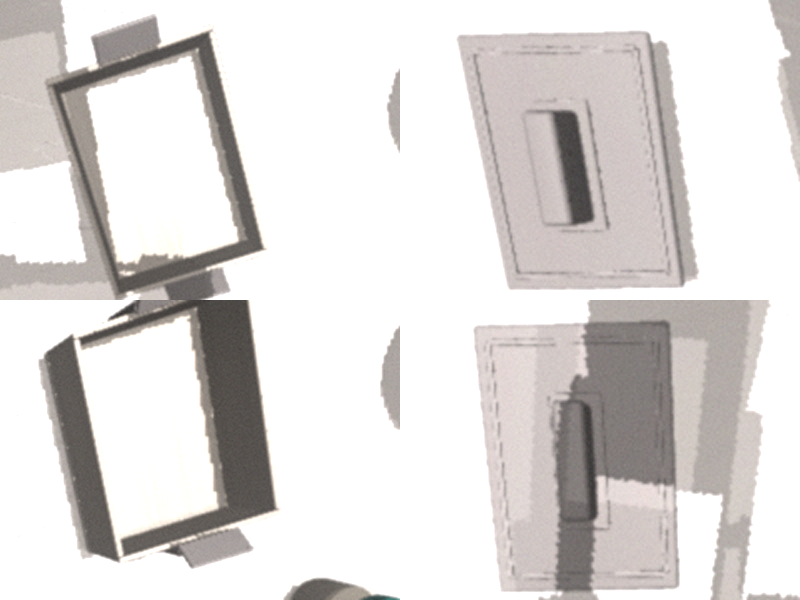

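```bash
python3 - <<'E'
import pickle,h
from fit import *
import fit
ps={n:pickle.load(open(n+".pkl","rb")) for n in("w3","w4")}
old=h.camera_params
h.camera_params=lambda c:ps[c] if c in ps else old(c)
nan=np.nan
def go(name,obs,hx,hy,g):
    C=np.array([[-1,-1,0],[-1,1,0],[1,1,0],[1,-1,0]])*[hx,hy,0]
    def f(p):
        c,s=np.cos(p[3]),np.sin(p[3]);X=C@np.array([[c,s,0],[-s,c,0],[0,0,1]])+p[:3]
        return np.concatenate([np.nan_to_num(proj(c_,X)-o).ravel() for c_,o in obs])
    r=least_squares(f,g);print(name,r.x[:3].round(1),round(np.degrees(r.x[3]),2),r.fun.reshape(-1,2).round(1).tolist())
A=np.array
t3=A([(49,83),(212,31),(264,250),(117,298)])*.6+[250,10]
t4=A([(74,37),(nan,nan),(277,210),(119,259)])*.6+[400,0]
l3=A([(59,35),(249,33),(282,285),(110,288)])*.5+[20,45]
l4=A([(75,27),(268,22),(277,286),(103,291)])*.5+[160,15]
b3=A([(126,110),(157,112),(172,224),(143,222)])*.5+[20,45]
b4=A([(162,103),(183,103),(190,220),(162,220)])*.5+[160,15]
go("tub",[("w3",t3),("w4",t4)],75,55,[551,15,60,.1])
go("lid",[("w3",l3),("w4",l4)],75,55,[510,-265,29,-.2])
go("bar",[("w3",b3),("w4",b4)],32,9,[510,-265,55,-.2])
s=env.state();print(s["ee_pos"],s["ee_rot"])
E
```

```text
tub [550.7  19.3  49.3] 5.5 [[0.2, -0.6], [1.0, -2.7], [3.3, 0.8], [0.9, -0.3], [-2.6, -0.3], [0.0, 0.0], [-0.8, 1.9], [-1.6, 1.6]]
lid [ 510.4 -264.8   23.1] -10.92 [[0.2, -0.0], [0.5, -0.8], [1.3, 0.3], [0.2, 0.2], [-1.0, -0.3], [-0.0, 0.1], [0.3, 0.7], [-1.5, -0.1]]
bar [ 510.9 -263.2   51. ] -13.37 [[0.2, -0.1], [1.1, -0.7], [1.1, 1.0], [-0.1, 1.6], [-3.7, -1.5], [2.5, -1.1], [0.5, 0.7], [-1.5, 0.3]]
[ 609.39556803 -199.57680628  280.88221639] [1.79959111e+02 3.96202050e-02 1.67980962e+02]
```

```bash
python3 -m jog '0 0 0.2 -2 -1.3 0 .6;0 0 0.2 -4 -2.6 -1.5 .6;0 0 0.2 -4 -2.6 -4 .6;0 0 0.2 -4 -2.6 -6 .6;0 0 0.2 -4 -2.6 -7.5 .6' 30; python3 -m jog '0 0 0 0 0 0 .6' ; python3 snap.py w5; python3 - <<'E'
import cv2
cv2.imwrite('pics/w5b.png',cv2.convertScaleAbs(cv2.imread('pics/w5.png'),alpha=1.4))
E
```

```text
time_s: 4.53
ee_pos: [508.9, -263.8, 90.8]
ee_rot: [179.9, -0.1, 169.0]
force: [0.5, 0.2, 0.4]
gripper_width: 54.9
time_s: 4.65
ee_pos: [508.3, -263.5, 90.5]
ee_rot: [179.9, -0.3, 169.0]
force: [0.1, 0.0, 0.5]
gripper_width: 54.9
4.65 [ 508.3 -263.5   90.5] [179.872583    -0.33964411 169.03719046] [-0.20492898 -2.53578157 -4.93178281 -0.11106531  1.05485944 -0.03395681]
[[786. 207.]
 [322. 212.]]
```

View pics/w5b.png

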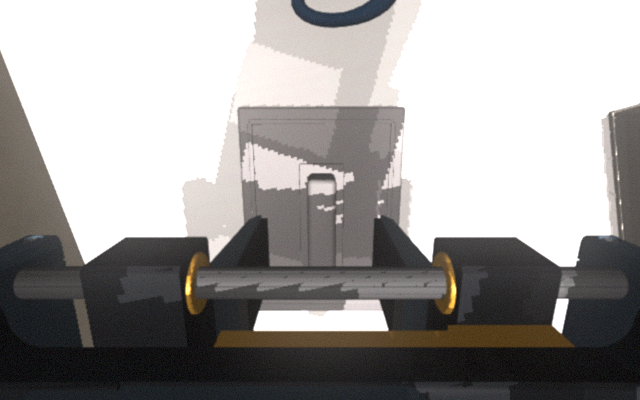

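The bar at (321,175–265) sits centred between the fingers and parallel to them. I'll check x from the plate's near edge (row 107) and the bar's end (row 174), and start the descent.

```bash
python3 - <<'E'
from h import *
print(atz("wrist",(240,107),29),atz("wrist",(405,107),29),atz("wrist",(320,175),55))
E
python3 -m jog '0 0 0 0 0 -1 .6;0 0 0 0 0 -1.8 .6;0 0 0 0 0 -2.2 .6;0 0 0 0 0 -2.2 .6'
```

```text
[ 429.32934946 -303.0459646    29.        ] [ 449.75940787 -197.56190241   29.        ] [ 478.46901795 -259.47950374   55.        ]
time_s: 5.2
ee_pos: [510.7, -265.9, 38.6]
ee_rot: [-180.0, 0.1, 169.0]
force: [0.4, 0.0, 0.4]
gripper_width: 54.6
```

```bash
python3 -m jog '0 0 0 0 0 -0.2 .6;0 0 0 0 0 -0.2 0;0 0 0 0 0 -0.2 0;0 0 0 0 0 -0.2 0;0 0 0 0 0 -0.2 0' 40; python3 -m jog '0 0 0 0 0 0 0;0 0 0 0 0 0.4 0;0 0 0 0 0 1 0;0 0 0 0 0 2 0;0 0 0 0 0 2 0'
```

```text
time_s: 5.82
ee_pos: [510.0, -265.8, 32.7]
ee_rot: [180.0, 0.0, 168.9]
force: [-0.5, 0.6, 1.8]
gripper_width: 17.9
time_s: 6.45
ee_pos: [511.6, -266.9, 85.2]
ee_rot: [-179.9, 0.3, 168.9]
force: [0.1, 0.5, -0.9]
gripper_width: 17.4
```

```bash
python3 -m jog '0 0 0 0 0 1.5 0;0 0 0.5 0 1.5 3.4 0;0 0 1.5 .5 3.5 3.4 0;0 0 2.5 1 5.5 3.4 0;0 0 3.3 1.5 7.5 3.4 0' && python3 -m jog '0 0 0 0 2 0 0;0 0 0 0 3.8 0 0;0 0 0 0 3.8 0 0;0 0 0 0 3.8 0 0'; python3 snap.py w6
python3 - <<'E'
from h import *
a=cv2.imread("pics/w6.png")[:300]
b=grab_frame("top")[:,:,::-1][150:290,240:400];c=grab_frame("scene")[:,:,::-1][140:280,250:410]
b,c=[cv2.resize(i,(320,280),interpolation=cv2.INTER_CUBIC) for i in(b,c)]
cv2.imwrite("pics/m.png",cv2.convertScaleAbs(np.vstack([a,np.hstack([b,c])]),alpha=1.4))
E
```

```text
time_s: 7.08
ee_pos: [547.3, -76.9, 167.1]
ee_rot: [180.0, -0.0, -174.4]
force: [1.2, 1.1, -0.4]
gripper_width: 18.0
time_s: 7.58
ee_pos: [547.2, 16.2, 167.1]
ee_rot: [-180.0, -0.1, -174.5]
force: [-0.3, -0.7, -1.9]
gripper_width: 17.7
7.575 [547.2  16.2 167.1] [-1.79972917e+02 -5.01342242e-02 -1.74535881e+02] [-1.2612511   0.03048887 -0.36156038  0.07554964  0.0235655   0.1243962 ]
[[320. 201.]
 [  3. 117.]]
```

View pics/m.png

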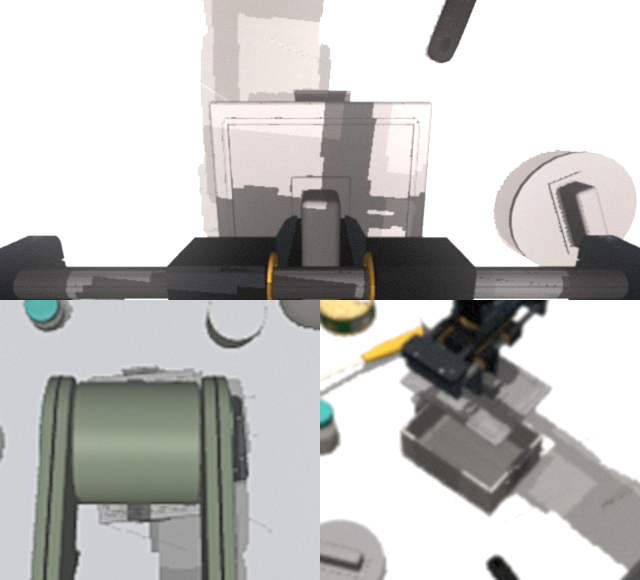

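The lid is level in the grip, the clip is visible at u=294–350, v=91 behind the plate edge (v=102), and both are parallel. I'll derive the tub's centre from the clip.

```bash
python3 - <<'E'
from h import *
a=atz("wrist",(294,91),82);b=atz("wrist",(350,91),82);m=(a+b)/2
print(a,b,np.linalg.norm(a-b),m+86*np.array([np.cos(.098),np.sin(.098),0]))
# held lid from plate edge corners at z = tcp-32.7+29
z=167.1-3.7;l=atz("wrist",(209,102),z);r=atz("wrist",(432,102),z)
print(np.linalg.norm(l-r),np.degrees(np.arctan2((r-l)[1],(r-l)[0]))-90,(l+r)/2+75*np.array([np.cos(.098),np.sin(.098),0]))
E
```

```text
[466.68524489 -11.37786484  82.        ] [463.01089286  27.83859532  82.        ] 39.3882166378074 [550.43542728  16.6448813   82.        ]
107.72808183247287 5.3536718234118865 [547.88774156  15.30693679 163.4       ]
```

```bash
python3 -m jog '0 0 0 .1 .04 -.8 0;0 0 0 .1 .04 -1.8 0;0 0 0 .1 .04 -2.6 0;0 0 0 .1 .04 -3 0;0 0 0 .1 .04 -3 0' 60; python3 -m jog '0 0 0 0 0 -.15 0;0 0 0 0 0 -.3 0;0 0 0 0 0 -.4 0;0 0 0 0 0 -.4 0'; python3 -m jog '0 0 0 0 0 -.1 0;0 0 0 0 0 -.2 0;0 0 0 0 0 -.3 0;0 0 0 0 0 -.3 0'
```

```text
time_s: 8.35
ee_pos: [549.7, 17.0, 92.1]
ee_rot: [180.0, -0.1, -174.6]
force: [0.6, 0.2, -0.5]
gripper_width: 17.7
time_s: 8.85
ee_pos: [549.9, 17.6, 82.4]
ee_rot: [180.0, -0.0, -174.6]
force: [0.1, -0.5, -0.6]
gripper_width: 17.6
time_s: 9.35
ee_pos: [550.2, 17.6, 75.5]
ee_rot: [-180.0, 0.0, -174.6]
force: [-0.2, 0.5, 1.3]
gripper_width: 17.9
```

```bash
for i in 1; do python3 -m jog '0 0 0 0 0 -.1 0;0 0 0 0 0 -.15 0;0 0 0 0 0 -.15 0'; done; python3 -m jog '0 0 0 0 0 -.1 0;0 0 0 0 0 -.15 0;0 0 0 0 0 -.15 0';python3 -c "
from h import *;s=env.state();print(s['force'],s['torque'],s['ee_pos'])"
```

```text
time_s: 9.72
ee_pos: [549.5, 17.6, 70.7]
ee_rot: [180.0, -0.1, -174.6]
force: [-0.2, 0.2, -0.9]
gripper_width: 17.8
time_s: 10.1
ee_pos: [549.9, 17.6, 68.6]
ee_rot: [180.0, 0.0, -174.6]
force: [-2.7, -0.3, 6.7]
gripper_width: 17.7
[-2.73666404 -0.34213387  6.6763967 ] [ 0.03593641  0.4679942  -0.01845364] [549.90849926  17.59698185  68.59733149]
```

```bash
python3 -m jog '0 0 0 0 0 -.1 0;0 0 0 0 0 -.2 0;0 0 0 0 0 -.2 0'; python3 -m jog '0 0 0 0 0 -.1 0;0 0 0 0 0 -.2 0;0 0 0 0 0 -.2 0'; python3 snap.py w7; python3 - <<'E'
from h import *
a=cv2.imread("pics/w7.png")[:300]
b=grab_frame("top")[:,:,::-1][150:290,240:400];c=grab_frame("scene")[:,:,::-1][140:280,250:410]
b,c=[cv2.resize(i,(320,280),interpolation=cv2.INTER_CUBIC) for i in(b,c)]
cv2.imwrite("pics/m2.png",cv2.convertScaleAbs(np.vstack([a,np.hstack([b,c])]),alpha=1.4))
E
```

```text
time_s: 10.48
ee_pos: [550.0, 17.6, 68.5]
ee_rot: [-180.0, 0.1, -174.6]
force: [-12.2, 0.3, 38.9]
gripper_width: 17.9
time_s: 10.85
ee_pos: [550.1, 17.6, 68.5]
ee_rot: [-180.0, 0.2, -174.6]
force: [-21.2, -0.3, 70.9]
gripper_width: 17.4
10.85 [550.1  17.6  68.5] [-179.98323507    0.23590582 -174.56251575] [-0.04859156 -0.16990229  0.00906976  0.09985687 -0.1365864  -0.03184807]
[[ 317.  244.]
 [-150.  116.]]
```

View pics/m2.png

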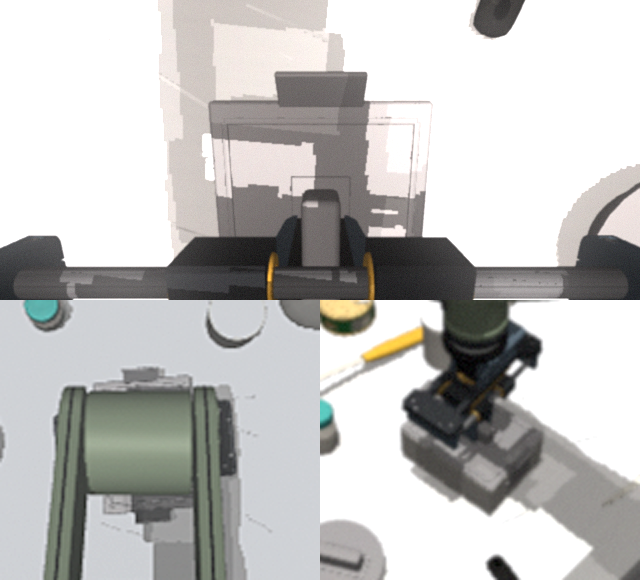

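It is rigidly stopped at the home height (TCP 68.5, expected 68.7), with the clip over the plate edge at (320,90). Next I relieve the force, release and look.

```bash
python3 -m jog '0 0 0 0 0 .2 0;0 0 0 0 0 .4 0;0 0 0 0 0 .4 0'; python3 -m jog '0 0 0 0 0 .03 .5;0 0 0 0 0 .03 .5;0 0 0 0 0 .03 .5;0 0 0 0 0 .03 .5'; python3 -m jog '0 0 0 0 0 .5 .5;0 0 0 0 0 1.5 .5;0 0 0 0 0 3 .5;0 0 0 1 0 5 .5;0 0 0 2 0 6 .5'; python3 -m jog '0 0 0 1 -2 0 .5;0 0 0 1 -4 0 .5;0 0 0 1 -6 0 .5;0 0 0 1 -6 0 .5'; python3 snap.py w8; python3 - <<'E'
from h import *
a=cv2.imread("pics/w8.png")[:300]
b=grab_frame("top")[:,:,::-1][150:290,240:400];c=grab_frame("scene")[:,:,::-1][140:280,250:410]
b,c=[cv2.resize(i,(320,280),interpolation=cv2.INTER_CUBIC) for i in(b,c)]
cv2.imwrite("pics/m3.png",cv2.convertScaleAbs(np.vstack([a,np.hstack([b,c])]),alpha=1.4))
E
```

```text
time_s: 11.38
ee_pos: [550.5, 17.6, 68.6]
ee_rot: [-180.0, 0.1, -174.6]
force: [-1.8, 0.1, 10.5]
gripper_width: 17.8
time_s: 11.88
ee_pos: [549.8, 17.6, 67.9]
ee_rot: [180.0, -0.0, -174.6]
force: [0.4, 0.4, 0.7]
gripper_width: 45.3
time_s: 12.5
ee_pos: [601.6, 17.6, 222.8]
ee_rot: [-180.0, 0.3, -174.6]
force: [0.2, -0.6, -0.4]
gripper_width: 46.0
time_s: 13.0
ee_pos: [624.8, -135.8, 218.9]
ee_rot: [-179.9, 0.0, -174.8]
force: [0.4, 0.6, 0.2]
gripper_width: 45.5
13.0 [ 624.8 -135.8  218.9] [-1.79941278e+02  3.35990499e-02 -1.74818702e+02] [ 3.14338963 -0.62010224  1.07415538  2.42670498  0.3743252   1.02143548]
[[489. 120.]
 [197.  48.]]
```

View pics/m3.png

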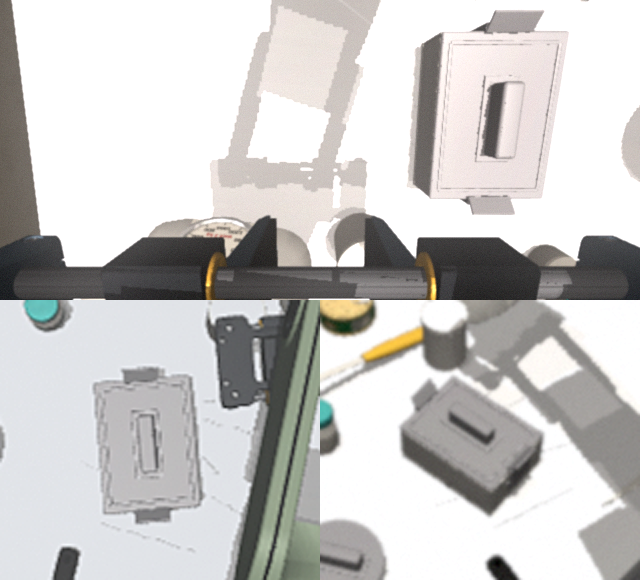

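The lid lies flush on the rim, with both clips showing over its short ends, and the tub is upright in its place. Handing in.

```bash
python3 -c "
from h import *;s=env.state();print(s['time_s'],s['force']);env.job_done()"
```

```text
13.15 [-0.03215489  0.68678682  0.40133915]
the job is handed in; nothing more can be done
```

I put the oblong lid on the larger tub, pressed it home, released it and handed the job in at 13.15 s.

- **Fit:** The tool stopped dead at 68.5 mm, against 68.7 mm worked out for a fully seated lid. I pressed with about 71 N down (about 74 N in all at the wrist), under the 120 N limit.
- **Last look:** The wrist, top and scene views show the lid flat on the rim and a clip at each short end. The tub is still upright in its place. I never approached the round lid or the small tub. The gripper was clear, with no contact force.

**Checks that disagreed:**
- The picture fits put the heights too low: 49 mm for the rim against 60 mm, and about 23 mm for the lid plate against 29 mm. I used the heights in the text instead. The grasp and the final stop height agreed with them.
- I saw no clear 10 N push as the clips gave way. Only 1–2 N showed until the rise at the stop, so clip engagement rests on the stop height and the pictures.

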